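# Turn the keyed shaft slot-up and bring the key pot to the front of the carousel

## Task

We are about to fit a key to the aluminium shaft in the tray: first roll the shaft over the mat, without lifting it, until its key slot faces straight up, and let go of it there in the tray. Then turn the parts carousel until its one square pot (with the key steel) stands in line with the pointer post on the front of the foot, and finish with the gripper still firmly holding the carousel still in that position. Leave the other things on the bench where they are.

Things in the scene. Friction and masses are not known exactly. Their poses are not given: they have to be found in the camera images.
- tray: Fixed square steel tray, 260 x 260 mm, floor lined with a rubber mat; origin at the centre of its underside on the bench, z up, x and y along its sides. The mat's top is 6 mm above the bench, the rim 6 mm thick and 12 mm above the bench.
- shaft: Loose round aluminium shaft, 40 mm diameter, 120 mm long, about 0.4 kg, on the mat at any heading, with a dark key slot (72 x 12 mm) along one side. Origin mid-axis, 26 mm above the bench. y runs along the shaft, z points out through the slot; the slot starts 54 degrees from up. Pushed sideways slowly it rolls, 31 mm per quarter turn; rolling resistance of the mat stops it within a few mm.
- foot: Fixed dark steel foot of the carousel, 150 mm diameter, origin at the centre of its underside on the bench (on the carousel's turning axis), z up. A pale metal tongue with an upright square pointer post at its end (24 mm square on edge, 55 mm high, 172 mm from the axis) sticks out along the foot's own -x direction: that is the front, roughly towards the robot.
- carousel: Aluminium disc, 284 mm diameter, turns either way about z at its origin (30 mm above the bench; disc top at 42 mm), stays where left (0.06 N m friction). Five fixed pots at 77 mm radius, 72 degrees apart, rims 97 mm above the bench: four round (56 mm), one square (54 mm, at the disc's own -x, square bars in it up to 114 mm above the bench). Five grip pegs near the rim between pots.
- square_pot (a point): Centre of the mouth of the square pot, 77 mm from the turning axis, 97 mm above the bench; turns with the carousel.
- front_mark (a point): Fixed point where the centre of the square pot's mouth must come: 77 mm from the turning axis in the direction of the pointer, 97 mm above the bench.
- peg0 (a point): Centre of the top of a grip peg: upright round steel pin fixed to the carousel, 16 mm diameter, standing 75 mm above the disc, its top 117 mm above the bench, 125 mm from the turning axis, 36 degrees from the square pot counter-clockwise seen from above.
- peg1 (a point): The same for the next peg, 72 degrees counter-clockwise (from above) of peg0.
- peg2 (a point): The same, 72 degrees counter-clockwise of peg1.
- peg3 (a point): The same, 72 degrees counter-clockwise of peg2.
- peg4 (a point): The same, 72 degrees counter-clockwise of peg3.
- spanner: Loose open-ended spanner, 170 mm long, lying outside the tray's right side. Leave alone.
- bolt: Loose hex bolt, about 95 mm long, lying beyond the tray. Leave alone.
- nut: Loose hex nut, 32 mm, 16 mm high, at the foot of the carousel beside the pointer. Leave alone.
- oiler: Loose grey plastic bottle, 54 mm diameter, 130 mm high, left of the carousel. Leave alone.
- step_block: Loose stepped steel clamp block, 60 x 30 x 48 mm, in front of and left of the carousel. Leave alone.
- bearing: Loose steel ring, 52 mm diameter, 15 mm high, in front of the carousel, left of the pointer. Leave alone.
- timber: Loose wooden block, 60 x 130 x 40 mm, beyond the gap between tray and carousel. Leave alone.
Not all that is in view belongs to the job. There is more than one size of the shaft; the job needs the middle-sized.

How it is judged:
On the way:
1. the shaft lies on the mat in the tray with its slot facing up, let go and at rest (angle between shaft's own z axis and vertical below 0.35 rad and height (world z) of shaft below 0.03 m and linear speed of shaft below 0.01 m/s and contact force between the fingers and shaft below 0.3 N), for 0.4 s.
At the end, for the whole second after the job is handed in: The square pot's centre is within 16 mm of the front mark (about 12 degrees), the carousel is still and the fingers bear on it with more than 3 N in all (gripping a peg does), and the untouched shaft lies at rest on the mat in the tray with its slot within 0.35 rad (20 degrees) of straight up (horizontal distance between square_pot and front_mark below 0.016 m and angular speed of carousel below 0.05 rad/s and contact force between the fingers and carousel above 3 N and angle between shaft's own z axis and vertical below 0.35 rad and height (world z) of shaft below 0.03 m and linear speed of shaft below 0.01 m/s and contact force between the arm and shaft below 0.3 N and horizontal distance between shaft and tray below 0.13 m); the arm keeps its last pose, push and grip.
It fails at once if the shaft is lifted off the mat (more than 20 mm) (height (world z) of shaft above 0.046 m).
It fails at once if a bystander is moved more than 30 mm (distance of any of spanner, bolt, nut, oiler, step_block, bearing, timber from where it was at the start of the episode above 0.03 m).
It also fails if it takes over 58 s, if anything falls off the work surface, if the arm or the gripper's body presses on something with over 40 N, if the wrist force passes 120 N, or if a joint passes its speed limit or range.

## Robot

A 6-joint arm with a two-finger parallel gripper is mounted at the origin on the work surface. World frame = base frame: x ahead of the robot, y to its left, z up, the work surface at z = 0. Lengths are in m, angles in rad, forces in N, time in s.
With the tool pointing down it reaches from about 0.375 to 0.75 m from the base axis. Payload 9 kg.
Tool frame: the origin (TCP) lies at the very end of the fingers, on their centre line; the grasp point (between the pads) lies 19 mm behind it; z points along the fingers, y is the direction in which the jaws open and shut (so a half turn about z gives the same grasp; the last joint's range is limited). The gripper opens to 85 mm and grips with 20 to 120 N. Pads are 22 mm wide; open, the fingers measure 114 mm over their backs; the gripper's body (76 mm by 85 mm) begins 54 mm behind the grasp point. The pads swing forward as they close: fully open they stand 13 mm farther back than shut.
Start: joints at [-1.332, 0.104, 0.097, 1.564, 0, 1.353], TCP at [0.265, -0.539, 0.231] pointing down, gripper open.
Joint ranges: [-2.99, 2.99], [-0.84, 1.86], [-1.1, 1.16], [-1.84, 2.11], [-1.51, 1.56], [-3.14, 3.14]. Speed limits (rad/s): [2.22, 2.22, 2.57, 3.14, 3.14, 3.14].

## Interface

Orientations are given as [roll, pitch, yaw] about the fixed x, y, z axes, in that order (R = Rz(yaw) Ry(pitch) Rx(roll)).
In Python, from bench import manip gives the robot as it stands. The module is installed in compiled form; this text tells all that it offers.
- The arm moves only by the shell command python3 -m handwheel 'ROWS' [FORCE]. ROWS is JSON, a list of rows, each a list of 5 numbers: the shift along the tool's x, y, z in mm, then the turn about the tool's z in rad, then the opening, from 0 (shut) to 1 (fully open). A call has exactly 8 rows; each row shifts and turns the commanded pose from where the row before left it, along the tool's axes as they then stand; what a row does not reach is not made up. A row lasts 1/10 s, in which the tool goes at most 50 mm and 8.59 degrees, less where a joint would pass 70% of its speed; a pose out of reach is approached as far as the arm can. A call is refused whole if a number of a shift passes 50 or a number of a turn 0.15, either way. A call with a gripper value outside its range is refused whole. The fingers move at their own pace and stop on an object; FORCE is the grip in N (left out, the last holds). Time passes only in rows, so rows that do not move let the fingers close, or fill a call up. It gives the time, the measured TCP pose, the force and the opening at its end, in the units of the state.
- manip.get_state(): the state, without advancing time (a new reading comes with each control period).
- manip.get_image(name): name is "side" or "top" or "wrist"; returns a dict with "pixels" (384x512x3 uint8, blue, green, red), "range_z" (384x512 float32, m along the optical axis (not along the pixel's ray), 0 where there is no reading), "fx", "fy", "cx", "cy" (pixels), "rvec" (rotation vector, rad) and "tvec" (3), from world to camera coordinates, as OpenCV has them; the wrist camera has in their place "mount" (4x4, takes a point from camera to tool coordinates, whose origin is the TCP and whose axes are the flange's). Camera axes: x right, y down, z forward; pixel columns grow to the right and rows downward; lengths in m; the calibration is good to about 2 mm. The wrist camera is an equidistant fisheye: a pixel r from the principal point sees the ray r / f radians off the axis. A picture is of the moment at which its call begins: read the wrist's pose just before it.
- manip.job_done(): hands the job in, once; it reports no verdict.
The state is a dict: "time": time; "joint_positions": joint angles; "qd": joint speeds; "joint_efforts": joint torques, N m; "tcp_pos": TCP position; "orientation": TCP orientation; "wrist_force": force on the tool from outside, world axes, zero at the start; "wrist_torque": the same for the moment, N m; "opening": finger opening in m.
Only numpy, scipy, OpenCV 4.12 (cv2) and the standard library are available. Lean on these libraries where they do the work, as an engineer would, in place of code of your own. Each camera call takes 0.05 s, during which the arm holds its last target.

## Working session

There is one attempt and no reset: what is moved stays moved. The work goes in short steps, Python scripts to look and compute and a shell command to move; the robot and the scene stay as the last step left them, time stands still between calls to the robot, and variables do not carry over. Pictures are saved under pics/ and viewed, and the job is handed in when it is done.

```bash
mkdir -p pics; cat > h.py <<'E'
import numpy as np, cv2
from bench import manip
def grab(n):
    im=manip.get_image(n); np.savez('pics/'+n+'.npz',**{k:np.asarray(v) for k,v in im.items() if v is not None}); return im
def world(im,u,v,z=None):
    R,_=cv2.Rodrigues(np.array(im['rvec'],float)); t=np.array(im['tvec'],float).ravel()
    d=np.array([(u-im['cx'])/im['fx'],(v-im['cy'])/im['fy'],1.])
    c=-R.T@t; dw=R.T@d
    s=im['range_z'][int(v),int(u)] if z is None else (z-c[2])/dw[2]
    return c+s*dw
def proj(im,P):
    p,_=cv2.projectPoints(np.array(P,float).reshape(-1,3),np.array(im['rvec'],float),np.array(im['tvec'],float),np.array([[im['fx'],0,im['cx']],[0,im['fy'],im['cy']],[0,0,1.]],float),None); return p.reshape(-1,2)
def load(n):
    d=np.load('pics/'+n+'.npz'); return {k:d[k] for k in d}
E
python3 - <<'E'
from h import *
s=manip.get_state(); print(s)
for n in ['top','side']:
    im=grab(n); cv2.imwrite(f'pics/{n}0.png',cv2.resize(im['pixels'],(800,600),interpolation=cv2.INTER_CUBIC))
E
```

```text
{'time': 0.0, 'joint_positions': array([-1.33174155e+00,  1.04693276e-01,  9.64652078e-02,  1.56390933e+00,
        2.24197758e-05,  1.35310790e+00]), 'qd': array([-2.30706564e-04,  4.18240179e-04,  7.93036564e-04,  1.74412623e-03,
        1.47885771e-06,  1.96398803e-03]), 'joint_efforts': array([-1.24777878e-03, -5.56925869e+01,  5.03652334e+01,  1.64085045e-02,
       -3.88752424e-04,  3.53798228e-06]), 'tcp_pos': array([ 0.26455595, -0.53815107,  0.23052362]), 'orientation': array([-3.14028808e+00, -3.11525130e-04,  4.56742986e-01]), 'wrist_force': array([-0.23690837,  0.14069452,  0.67924846]), 'wrist_torque': array([0.0073382 , 0.00928274, 0.05841638]), 'opening': 0.08536916188970371}
```

View pics/top0.png

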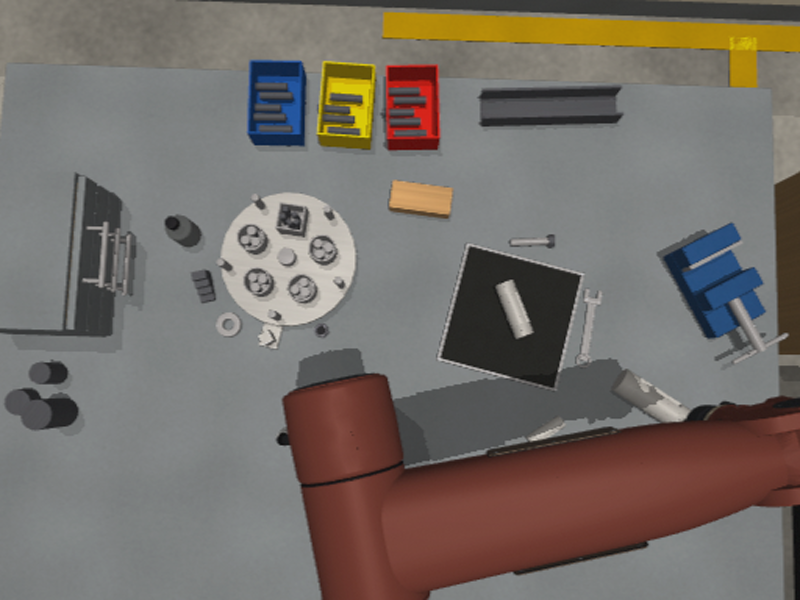

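View pics/side0.png

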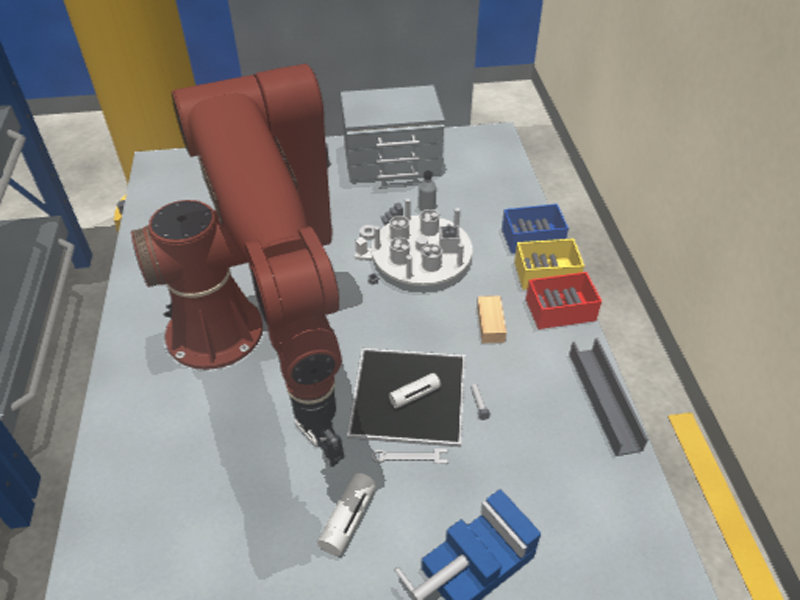

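Top: the shaft in the tray is at (515,310). A larger one lies at (650,395), outside the tray, and a small one at (545,430) under the arm. The carousel is at (288,258), the square pot at (292,218) and the pointer tongue at (270,335). Now an enlarged crop and measurements.

```bash
python3 - <<'E'
from h import *
t=load('top'); s=load('side')
a=cv2.resize(t['pixels'][150:255,270:390],None,fx=5,fy=5,interpolation=cv2.INTER_CUBIC)
b=cv2.resize(s['pixels'][215:295,215:310],None,fx=6,fy=6,interpolation=cv2.INTER_CUBIC)
cv2.imwrite('pics/ct.png',a);cv2.imwrite('pics/cs.png',b)
c=cv2.resize(t['pixels'][115:230,130:235],None,fx=5,fy=5,interpolation=cv2.INTER_CUBIC)
cv2.imwrite('pics/cc.png',c)
for n,i in(('top',t),('side',s)):
    R,_=cv2.Rodrigues(i['rvec']);print(n,-R.T@i['tvec'].ravel(),R.round(2).tolist())
E
```

```text
top [ 0.32520502 -0.03754272  1.53328811] [[0.03, -1.0, 0.01], [-0.99, -0.03, -0.11], [0.11, -0.01, -0.99]]
side [ 0.32400001 -1.29014842  1.41955896] [[0.99, -0.14, 0.0], [-0.1, -0.72, -0.68], [0.1, 0.68, -0.73]]
```

View pics/ct.png

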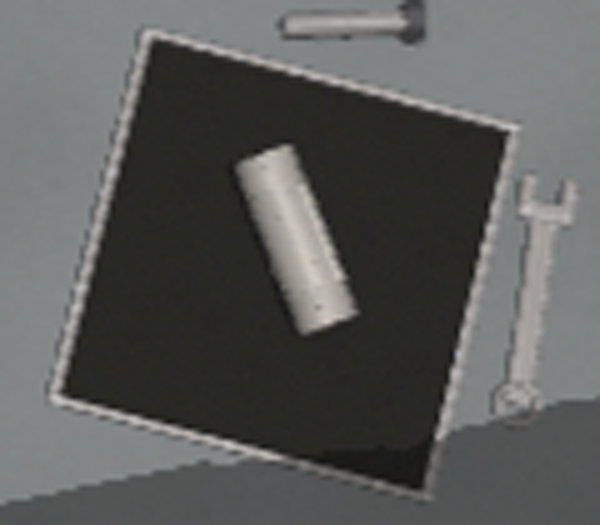

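View pics/cs.png

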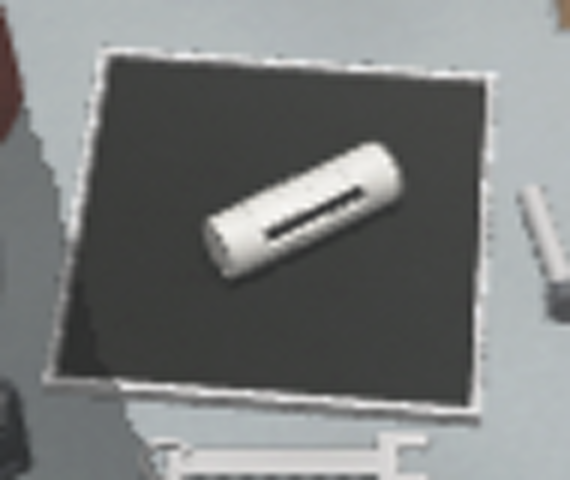

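View pics/cc.png

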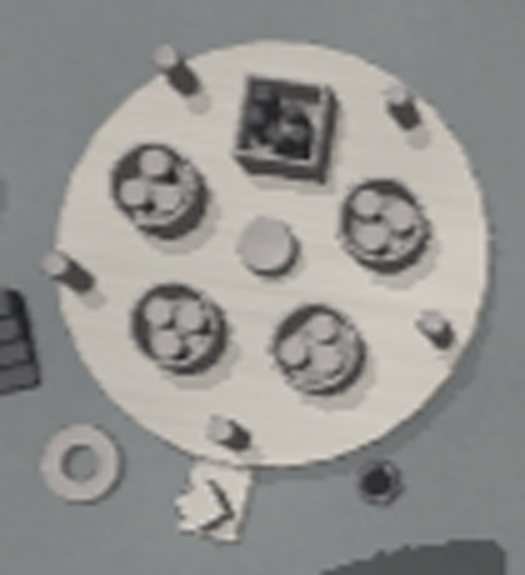

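```bash
python3 - <<'E'
from h import *
t=load('top'); s=load('side')
W=lambda u,v,z:world(t,u,v,z)
ct=lambda x,y,z:W(270+x/5-.4,150+y/5-.4,z)
cc=lambda x,y,z:W(130+x/5-.4,115+y/5-.4,z)
a=ct(265,153,.026);b=ct(330,324,.026);print('shaft',a,b,(a+b)/2,np.linalg.norm(a-b),np.degrees(np.arctan2(*(a-b)[1::-1])))
# side slot
cs=lambda x,y,z:world(s,215+x/6-.4,215+y/6-.4,z)
for ang in (54,):
  z=.026+.02*np.cos(np.radians(ang)); p=cs(266,236,z);q=cs(364,190,z);print('slot',p,q,(p+q)/2,np.linalg.norm(p-q))
for x,y in [(150,35),(515,128),(428,495),(55,398)]: print('tray',ct(x,y,.012))
p=[cc(x,y,.117) for x,y in [(165,57),(402,98),(433,322),(217,428),(57,262)]]
c=np.mean(p,0);print('car',c)
for q in p: d=q-c;print(q[:2],np.linalg.norm(d),np.degrees(np.arctan2(d[1],d[0])))
q=cc(285,128,.097)-c;print('sq',q,np.degrees(np.arctan2(q[1],q[0])))
for x,y,z in [(203,508,.055),(380,480,.016),(82,463,.015)]:
  q=cc(x,y,z); print(q,np.linalg.norm((q-c)[:2]),np.degrees(np.arctan2((q-c)[1],(q-c)[0])))
print(world(t,329,197))
E
```

```text
shaft [ 0.53934561 -0.25465305  0.026     ] [ 0.4274569  -0.29909889  0.026     ] [ 0.48340125 -0.27687597  0.026     ] 0.12039317319296239 21.664585381938604
slot [ 0.45722177 -0.30309192  0.03775571] [ 0.52173439 -0.27714152  0.03775571] [ 0.48947808 -0.29011672  0.03775571] 0.06953633171280423
tray [ 0.61877053 -0.17823046  0.012     ]
tray [ 0.56343755 -0.4238159   0.012     ]
tray [ 0.31781424 -0.3674484   0.012     ]
tray [ 0.37403744 -0.12058943  0.012     ]
car [0.57253042 0.20152611 0.117     ]
[0.68212734 0.26309173] 0.12570524495096716 29.324920874672863
[0.66073537 0.11369082] 0.12447952355416818 -44.87968747039322
[0.51985525 0.08867471] 0.12453959564448289 -115.02155690957278
[0.44981454 0.21899263] 0.12395268474820635 171.8993313456482
[0.55011962 0.32318066] 0.12370155390518871 100.43782080620602
sq [ 0.07117041 -0.01244498 -0.02      ] -9.918557344493271
[0.40355375 0.23662079 0.055     ] 0.17258260188264515 168.26707138694655
[0.42760977 0.12838646 0.016     ] 0.16233115690315905 -153.22049190189708
[0.43290748 0.32510494 0.015     ] 0.18645721479619848 138.48829032272707
[ 0.48190827 -0.27321138  0.04746817]
```

Candidates for the shaft, in top-picture pixels:
- Tray shaft at (515,310). It measures 120 mm long, so it is the middle size and the one I want.
- Thick cylinder at (650,395), outside the tray.
- Small one at (545,430), outside the tray.

The slot faces -y (side crop), so the shaft must roll towards +y, along heading 111.7°, by about 19 mm. I'll go above a spot on its -y side with the fingers shut and push with their flat sides.

```bash
python3 -m handwheel '[[38.5,-12,0,0,0],[38.5,-12,0,0,0],[38.5,-12,0,0,0],[38.5,-12,0,0,0],[38.5,-12,0,0,0],[38.5,-12,0,0,0],[38.5,-12,0,0,0],[38.5,-12,0,0,0]]' 40
python3 -m handwheel '[[0,0,0,-0.149,0],[0,0,0,-0.149,0],[0,0,0,-0.149,0],[0,0,0,-0.149,0],[0,0,0,-0.149,0],[0,0,0,-0.149,0],[0,0,0,-0.149,0],[0,0,0,-0.149,0]]'
```

```text
time: 0.9
tcp_pos: [0.4997, -0.315, 0.231]
orientation: [-3.141, 0.0, 0.457]
wrist_force: [-0.5, -0.9, -0.1]
opening: 0.0003
time: 1.7
tcp_pos: [0.4986, -0.3163, 0.2308]
orientation: [-3.141, -0.001, 1.655]
wrist_force: [-0.1, -0.4, 0.0]
opening: -0.0003
```

Two more turn rows, then descend to z = 0.10.

```bash
python3 -m handwheel '[[0,0,0,-0.147,0],[0,0,0,-0.147,0],[0,0,30,0,0],[0,0,35,0,0],[0,0,35,0,0],[0,0,30,0,0],[0,0,0,0,0],[0,0,0,0,0]]'
python3 - <<'E'
from h import *
s=manip.get_state();print(s['tcp_pos'],s['orientation'])
im=grab('side'); cv2.imwrite('pics/side1.png',cv2.resize(im['pixels'][180:330,180:350],None,fx=4,fy=4,interpolation=cv2.INTER_CUBIC))
n=np.array([np.cos(1.949),np.sin(1.949)]);ax=np.array([n[1],-n[0]]);d=s['tcp_pos'][:2]-[.4834,-.2769]
print('along n',d@n,'along axis',d@ax)
E
```

```text
time: 2.5
tcp_pos: [0.4985, -0.3163, 0.1017]
orientation: [-3.141, -0.001, 1.943]
wrist_force: [-1.1, -0.2, 0.9]
opening: 0.0
[ 0.49853215 -0.31631026  0.10165315] [-3.14125169e+00 -7.06421357e-04  1.94276705e+00]
along n -0.042212681116483915 along axis -0.0004895540092770695
```

View pics/side1.png

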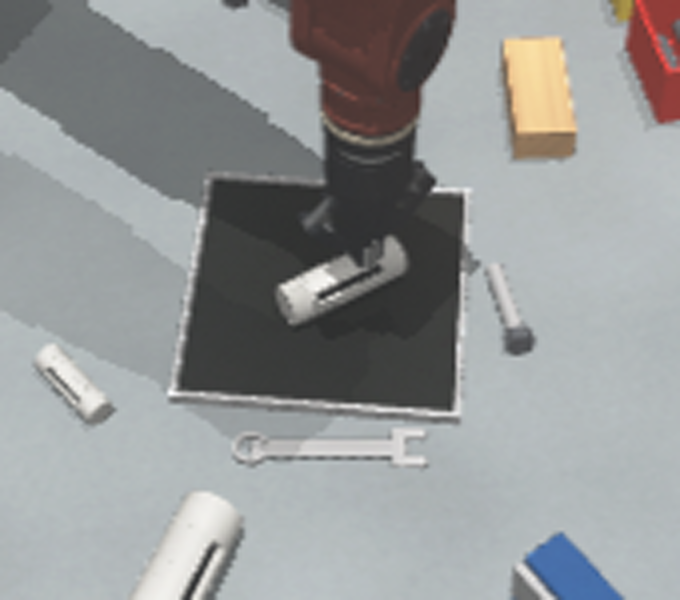

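Fingers hover on the near (-y) side of the shaft (tips at about (370,255)). Lower, then push slowly in part.

```bash
python3 -m handwheel '[[0,0,20,0,0],[0,0,25,0,0],[0,0,25,0,0],[0,0,12,0,0],[0,0,2,0,0],[0,0,0,0,0],[0,0,0,0,0],[0,0,0,0,0]]'
python3 -m handwheel '[[3,0,0,0,0],[3,0,0,0,0],[3,0,0,0,0],[3,0,0,0,0],[3,0,0,0,0],[3,0,0,0,0],[2,0,0,0,0],[2,0,0,0,0]]'
python3 - <<'E'
from h import *
im=grab('side'); cv2.imwrite('pics/side2.png',cv2.resize(im['pixels'][215:295,215:310],None,fx=6,fy=6,interpolation=cv2.INTER_CUBIC))
E
```

```text
time: 3.35
tcp_pos: [0.4994, -0.3172, 0.0188]
orientation: [3.141, 0.002, 1.943]
wrist_force: [-0.3, -0.3, 0.4]
opening: -0.0
time: 4.15
tcp_pos: [0.4906, -0.2958, 0.0173]
orientation: [-3.142, -0.0, 1.943]
wrist_force: [1.2, -2.6, 0.9]
opening: -0.0002
```

View pics/side2.png

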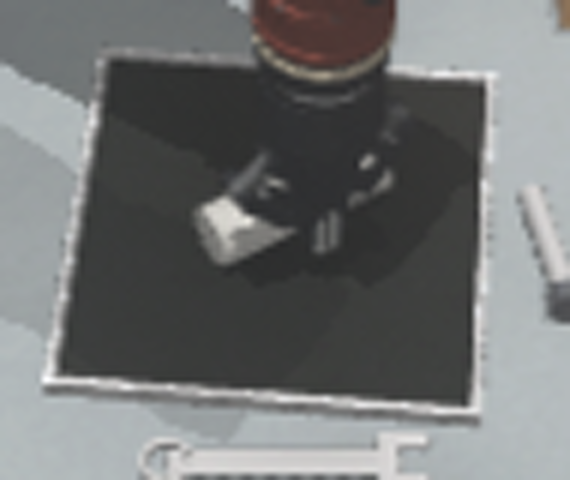

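```bash
python3 -m handwheel '[[2,0,0,0,0],[2,0,0,0,0],[2,0,0,0,0],[1,0,0,0,0],[0,0,0,0,0],[-2,0,0,0,0],[-6,0,0,0,0],[-6,0,0,0,0]]'
python3 -m handwheel '[[-3,0,0,0,0],[0,0,-30,0,0],[0,0,-40,0,0],[0,0,-40,0,0],[-20,0,-20,0,0],[-40,0,0,0,0],[-40,0,0,0,0],[0,0,0,0,0]]'
python3 - <<'E'
from h import *
for n,(a,b,c,d,f) in {'side':(215,295,215,310,6),'top':(150,255,270,390,5)}.items():
    im=grab(n); cv2.imwrite(f'pics/{n}3.png',cv2.resize(im['pixels'][a:b,c:d],None,fx=f,fy=f,interpolation=cv2.INTER_CUBIC))
w=manip.get_image('wrist');cv2.imwrite('pics/w3.png',w['pixels'])
E
```

```text
time: 5.0
tcp_pos: [0.4935, -0.3032, 0.0174]
orientation: [3.142, 0.0, 1.943]
wrist_force: [-0.2, 0.0, 1.1]
opening: 0.0
time: 5.8
tcp_pos: [0.5309, -0.4024, 0.1448]
orientation: [-3.141, -0.001, 1.94]
wrist_force: [-0.3, 0.3, -0.8]
opening: 0.0
```

View pics/side3.png

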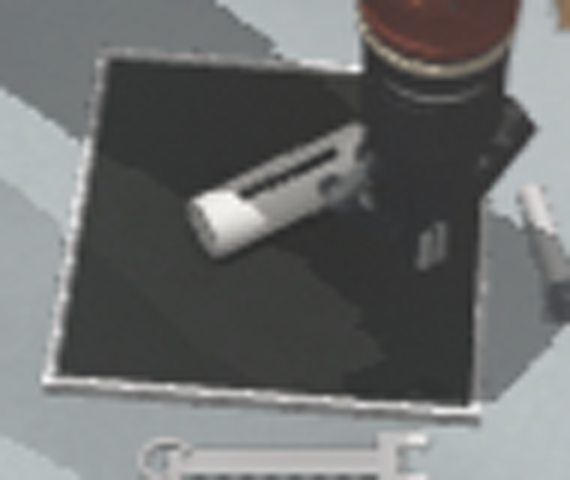

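View pics/top3.png

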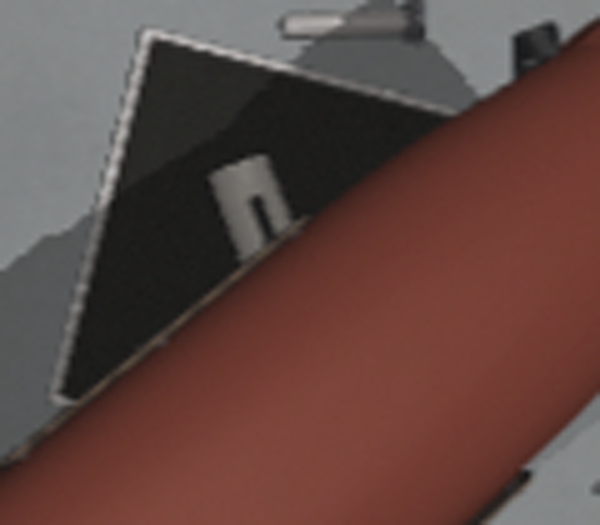

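View pics/w3.png

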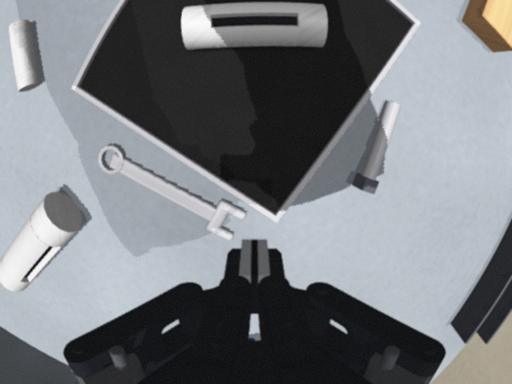

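```bash
python3 - <<'E'
from h import *
t=load('top'); s=load('side')
n=np.array([np.cos(1.949),np.sin(1.949),0]);ax=np.array([n[1],-n[0],0])
c0=np.array([.4834,-.2769,.026])
cs=lambda p:(p+.4-[215,215])*6
ctp=lambda p:(p+.4-[270,150])*5
for d in (0,10,14,16,18,20,22):
  a=np.radians(54)-d/1000/.02
  c=c0+n*d/1000; o=np.array([0,0,1])*np.cos(a)-n*np.sin(a)
  P=[c+o*.02-ax*.036,c+o*.02+ax*.036]
  E_=[c+ax*.06+n*.02,c+ax*.06-n*.02]
  print(d,round(np.degrees(a)),'side',cs(proj(s,P)).round().tolist(),'top',ctp(proj(t,P)).round().tolist(),'edge',ctp(proj(t,E_)).round().tolist())
E
```

```text
0 54 side [[264.0, 239.0], [366.0, 192.0]] top [[343.0, 280.0], [304.0, 177.0]] edge [[237.0, 163.0], [293.0, 143.0]]
10 25 side [[250.0, 212.0], [352.0, 166.0]] top [[320.0, 288.0], [280.0, 185.0]] edge [[223.0, 169.0], [279.0, 148.0]]
14 14 side [[244.0, 202.0], [345.0, 156.0]] top [[309.0, 292.0], [269.0, 188.0]] edge [[217.0, 171.0], [274.0, 150.0]]
16 8 side [[241.0, 197.0], [342.0, 151.0]] top [[303.0, 294.0], [264.0, 190.0]] edge [[214.0, 172.0], [271.0, 151.0]]
18 2 side [[238.0, 192.0], [339.0, 146.0]] top [[297.0, 296.0], [258.0, 192.0]] edge [[211.0, 173.0], [268.0, 152.0]]
20 -3 side [[234.0, 188.0], [336.0, 142.0]] top [[292.0, 298.0], [252.0, 194.0]] edge [[209.0, 174.0], [265.0, 153.0]]
22 -9 side [[231.0, 183.0], [332.0, 137.0]] top [[286.0, 300.0], [247.0, 197.0]] edge [[206.0, 175.0], [262.0, 154.0]]
```

Side: the slot now runs (241,191)–(335,153). Top: its far end is at (257,195), close to the shaft's centre line, so it is roughly within 10° of up. I'll check it with the arm out of the way, on the trip to the carousel. The plan there is to take the peg at 172° (at (0.449, 0.218)) with the jaws tangential and swing it 176° counter-clockwise along the near side.

```bash
python3 -m handwheel '[[0,0,-45,0,0],[0,0,-30,0,0],[43,10,0,0,0],[43,10,0,0,0],[43,10,0,0,0],[43,10,0,0,0],[43,10,0,0,0],[43,10,0,0,0]]'
python3 -m handwheel '[[44,11,0,0,0.6],[44,11,0,0,0.6],[44,11,0,0,0.6],[44,11,0,0,0.6],[44,11,0,0,0.6],[44,11,0,0,0.6],[44,11,0,0,0.6],[43,11,0,0,0.6]]'
python3 -m handwheel '[[0,0,0,-0.133,0.6],[0,0,0,-0.133,0.6],[0,0,0,-0.133,0.6],[0,0,0,-0.133,0.6],[0,0,0,-0.133,0.6],[0,0,0,-0.133,0.6],[0,0,0,-0.133,0.6],[0,0,0,-0.133,0.6]]'
python3 - <<'E'
from h import *
s=manip.get_state();print(s['tcp_pos'],s['orientation'],s['joint_positions'].round(2))
for n,(a,b,c,d,f) in {'side':(225,280,240,300,10),'top':(165,225,305,350,10)}.items():
    im=grab(n); cv2.imwrite(f'pics/{n}4.png',cv2.resize(im['pixels'][a:b,c:d],None,fx=f,fy=f,interpolation=cv2.INTER_CUBIC))
    cv2.imwrite(f'pics/{n}4f.png',im['pixels'])
w=manip.get_image('wrist');cv2.imwrite('pics/w4.png',w['pixels'])
E
```

```text
time: 6.75
tcp_pos: [0.4919, -0.1338, 0.2228]
orientation: [3.141, 0.001, 1.943]
wrist_force: [0.7, 0.1, -0.4]
opening: -0.0002
time: 7.55
tcp_pos: [0.4457, 0.2249, 0.223]
orientation: [3.14, 0.0, 1.944]
wrist_force: [1.3, -1.0, 0.4]
opening: 0.0511
time: 8.35
tcp_pos: [0.4463, 0.2231, 0.2228]
orientation: [3.141, 0.001, 3.013]
wrist_force: [0.3, 0.1, 0.5]
opening: 0.0512
[0.44625459 0.22306475 0.22279322] [3.14120473e+00 1.06824945e-03 3.01330555e+00] [ 0.2  -0.21 -0.22  1.56  0.    0.33]
```

View pics/side4.png

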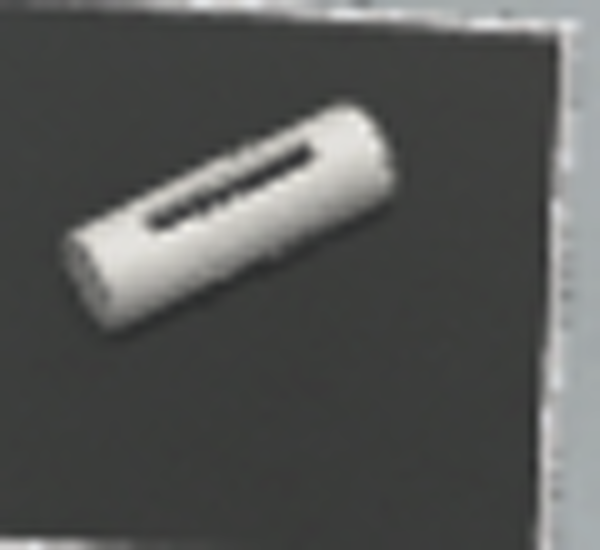

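View pics/top4.png

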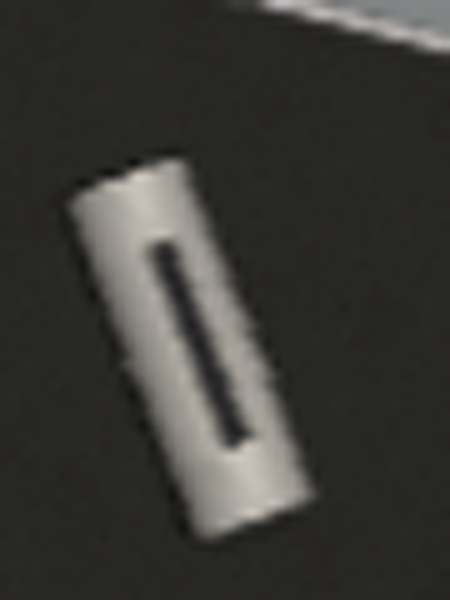

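View pics/w4.png

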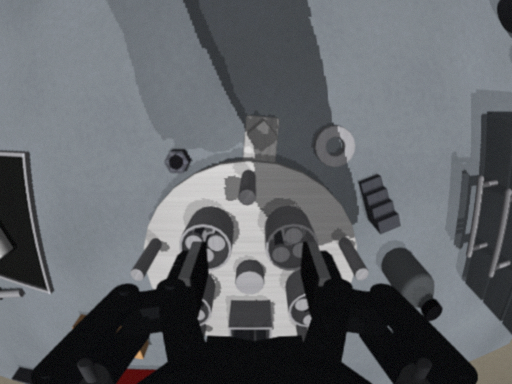

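```bash
python3 - <<'E'
from h import *
from scipy.optimize import least_squares
t=load('top'); s=load('side')
tp=lambda x,y:np.array([305+x/10-.45,165+y/10-.45]); sp=lambda x,y:np.array([240+x/10-.45,225+y/10-.45])
R,_=cv2.Rodrigues(t['rvec']);ct=-R.T@t['tvec'].ravel()
R,_=cv2.Rodrigues(s['rvec']);cs=-R.T@s['tvec'].ravel()
def model(p):
  x,y,h,a=p; c=np.array([x,y,.026]); ax=np.array([np.cos(h),np.sin(h),0]);n=np.array([-ax[1],ax[0],0])
  o=np.array([0,0,np.cos(a)])-n*np.sin(a)
  r=[]
  # outline: silhouette lines offset perpendicular to view
  for im,cam in((t,ct),(s,cs)):
    v=cam-c; v/=np.linalg.norm(v); k=np.cross(ax,v);k/=np.linalg.norm(k)
    ends=[proj(im,[c+e*ax*.06+q*k*.02])[0] for e in(1,-1) for q in(1,-1)]
    sl=proj(im,[c+o*.02+e*ax*.036 for e in(1,-1)])
    r.append((ends,sl))
  return r
# top: far(+x) end corners: left(72,205) right(185,158); near: left (205,538), right(315,497)
def f(p):
  r=model(p);o=[]
  et,st=r[0];es,ss=r[1]
  o+=list(et[0]-tp(72,205))+list(et[1]-tp(187,158))+list(et[2]-tp(203,540))+list(et[3]-tp(315,497))
  o+=list(st[0]-tp(163,240))+list(st[1]-tp(236,447))
  o+=list(ss[0]-sp(312,150))+list(ss[1]-sp(150,224))
  return np.array(o)
for h in(.378,):
  q=least_squares(f,[.477,-.259,h,0]);print(q.x,np.degrees(q.x[2:]),f(q.x).round(1))
E
```

```text
[ 0.47569351 -0.25989489  0.37847635  0.02757034] [21.6850976   1.57966439] [ 11.4  -4.8 -11.5   4.2  11.3  -4.1 -11.4   4.4   0.2  -0.1   0.8  -0.1
  -0.   -0.7  -0.7  -0.4]
```

Top: the slot is centred on the shaft, ends at (163,240) and (236,447). The joint fit of both views gives a roll of about 2°, so the shaft is done and released. Wrist: the peg at (248,187) lies between the jaws. Now descend on it and grip.

```bash
python3 -m handwheel '[[-3.4,-4.1,25,0,0.6],[0,0,40,0,0.6],[0,0,40,0,0.6],[0,0,25,0,0.6],[0,0,13,0,0.6],[0,0,0,0,0.6],[0,0,0,0,0.6],[0,0,0,0,0.6]]' 60
python3 -m handwheel '[[0,0,0,0,0],[0,0,0,0,0],[0,0,0,0,0],[0,0,0,0,0],[0,0,0,0,0],[0,0,0,0,0],[0,0,0,0,0],[0,0,0,0,0]]' 60
python3 - <<'E'
from h import *
w=manip.get_image('wrist');cv2.imwrite('pics/w5.png',w['pixels'])
im=grab('top'); cv2.imwrite('pics/top5.png',cv2.resize(im['pixels'][105:240,130:235],None,fx=4,fy=4))
E
```

```text
time: 9.3
tcp_pos: [0.4512, 0.2184, 0.0812]
orientation: [3.141, 0.003, 3.006]
wrist_force: [-0.0, -0.1, 0.3]
opening: 0.0511
time: 10.1
tcp_pos: [0.4506, 0.2183, 0.0801]
orientation: [3.141, 0.001, 3.007]
wrist_force: [-1.1, 0.2, 5.7]
opening: 0.0147
```

View pics/w5.png

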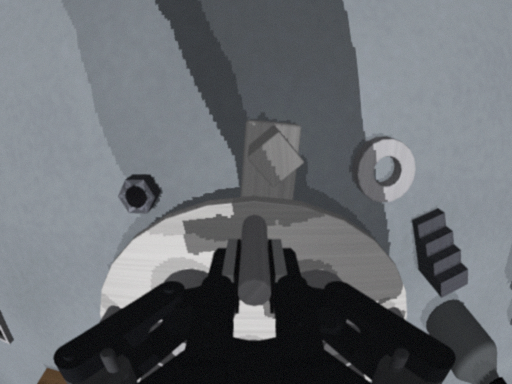

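Wrist: the peg at (254,260) is between the pads, opening 14.7 mm. Swing counter-clockwise: each row is 0.08 rad on the 125 mm radius.

```bash
python3 -m handwheel '[[-0.4,-10,0,-0.08,0],[-0.4,-10,0,-0.08,0],[-0.4,-10,0,-0.08,0],[-0.4,-10,0,-0.08,0],[-0.4,-10,0,-0.08,0],[-0.4,-10,0,-0.08,0],[-0.4,-10,0,-0.08,0],[-0.4,-10,0,-0.08,0]]' 60
python3 -m handwheel '[[-0.4,-10,0,-0.08,0],[-0.4,-10,0,-0.08,0],[-0.4,-10,0,-0.08,0],[-0.4,-10,0,-0.08,0],[-0.4,-10,0,-0.08,0],[-0.4,-10,0,-0.08,0],[-0.4,-10,0,-0.08,0],[-0.4,-10,0,-0.08,0]]' 60
python3 - <<'E'
from h import *
s=manip.get_state();p=s['tcp_pos'];c=np.array([.5725,.2015]);d=p[:2]-c;print(np.linalg.norm(d),np.degrees(np.arctan2(d[1],d[0])),s['opening'],s['wrist_torque'],s['joint_positions'].round(2))
w=manip.get_image('wrist');cv2.imwrite('pics/w6.png',w['pixels'])
E
```

```text
time: 11.0
tcp_pos: [0.4648, 0.1404, 0.0802]
orientation: [-3.141, 0.0, -2.633]
wrist_force: [-1.9, -0.1, 5.8]
opening: 0.0148
time: 11.8
tcp_pos: [0.523, 0.0868, 0.0801]
orientation: [-3.141, -0.0, -1.993]
wrist_force: [-2.0, -0.2, 6.9]
opening: 0.0146
0.12490897003115439 -113.36111408389881 0.014575278123010934 [0.206932   0.43268073 0.10907793] [-0.08 -0.08 -0.36  1.29 -0.   -1.23]
```

View pics/w6.png

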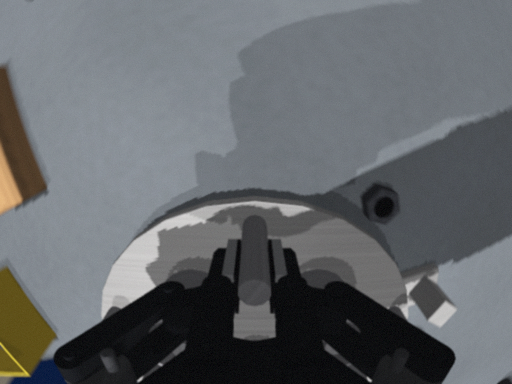

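The peg is still centred in the pads and the disc is turning along. Continue.

```bash
python3 -m handwheel '[[-0.4,-10,0,-0.08,0],[-0.4,-10,0,-0.08,0],[-0.4,-10,0,-0.08,0],[-0.4,-10,0,-0.08,0],[-0.4,-10,0,-0.08,0],[-0.4,-10,0,-0.08,0],[-0.4,-10,0,-0.08,0],[-0.4,-10,0,-0.08,0]]' 60
python3 -m handwheel '[[-0.4,-10,0,-0.08,0],[-0.4,-10,0,-0.08,0],[-0.4,-10,0,-0.08,0],[-0.4,-10,0,-0.08,0],[-0.4,-10,0,-0.08,0],[-0.4,-10,0,-0.08,0],[-0.4,-10,0,-0.08,0],[-0.4,-10,0,-0.08,0]]' 60
python3 - <<'E'
from h import *
s=manip.get_state();p=s['tcp_pos'];c=np.array([.5725,.2015]);d=p[:2]-c;print(np.linalg.norm(d),np.degrees(np.arctan2(d[1],d[0])),s['opening'],s['wrist_torque'],s['joint_positions'].round(2))
w=manip.get_image('wrist');cv2.imwrite('pics/w7.png',w['pixels'])
E
```

```text
time: 12.65
tcp_pos: [0.6013, 0.079, 0.0802]
orientation: [-3.141, -0.001, -1.354]
wrist_force: [-2.3, 0.3, 7.8]
opening: 0.0144
time: 13.45
tcp_pos: [0.6687, 0.1196, 0.0802]
orientation: [-3.141, -0.0, -0.714]
wrist_force: [-4.3, 1.0, 8.2]
opening: 0.0142
0.12636184711112042 -40.40663134879285 0.01423461529050909 [0.18580808 0.7418639  0.22370477] [-0.01  0.37  0.13  1.33  0.   -2.44]
```

View pics/w7.png

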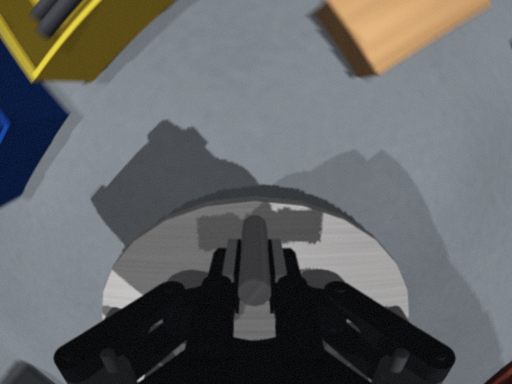

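```bash
python3 -m handwheel '[[-0.4,-10,0,-0.08,0],[-0.4,-10,0,-0.08,0],[-0.4,-10,0,-0.08,0],[-0.4,-10,0,-0.08,0],[-0.4,-10,0,-0.08,0],[-0.4,-10,0,-0.08,0],[0,-2.5,0,-0.02,0],[0,0,0,0,0]]' 60
python3 - <<'E'
from h import *
s=manip.get_state();p=s['tcp_pos'];c=np.array([.5725,.2015]);d=p[:2]-c;print(np.linalg.norm(d),np.degrees(np.arctan2(d[1],d[0])),s['opening'],s['wrist_force'],s['joint_positions'].round(2))
im=grab('top'); cv2.imwrite('pics/top8.png',cv2.resize(im['pixels'][105:240,130:235],None,fx=4.4,fy=4.4,interpolation=cv2.INTER_CUBIC))
im=grab('side'); cv2.imwrite('pics/side8.png',cv2.resize(im['pixels'][110:200,210:320],None,fx=6,fy=6,interpolation=cv2.INTER_CUBIC))
cv2.imwrite('pics/side8s.png',cv2.resize(im['pixels'][225:280,240:300],None,fx=8,fy=8,interpolation=cv2.INTER_CUBIC))
E
```

```text
time: 14.3
tcp_pos: [0.696, 0.1752, 0.0802]
orientation: [3.142, 0.0, -0.216]
wrist_force: [-4.4, -0.8, 7.2]
opening: 0.0146
0.12631830712619704 -12.028491058431108 0.01459835692778259 [-4.37277042 -0.75306499  7.23953491] [ 0.07  0.49  0.28  1.36 -0.   -2.86]
```

View pics/top8.png

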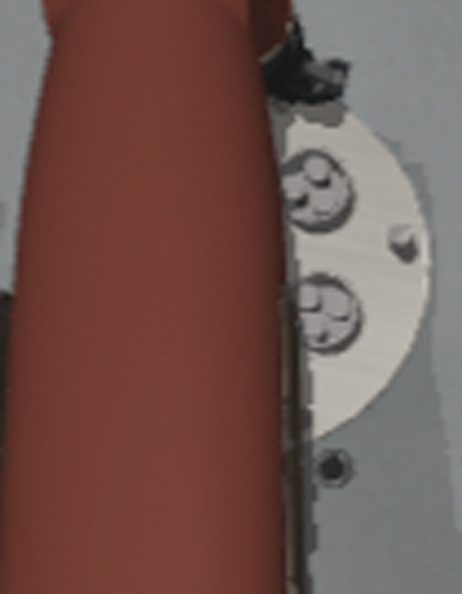

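View pics/side8.png

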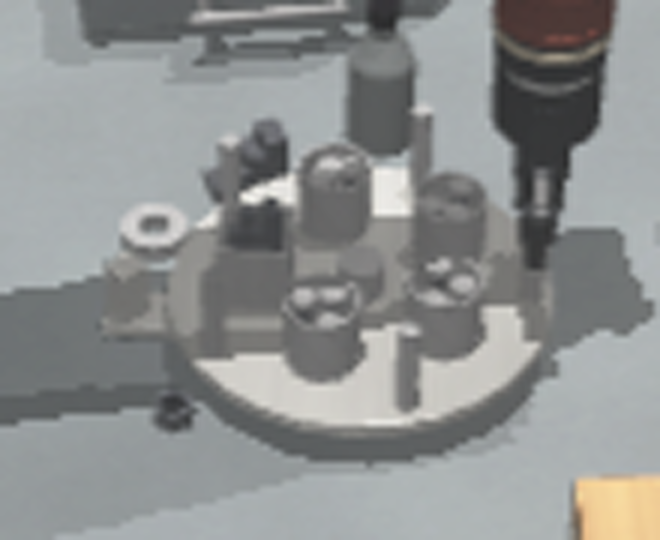

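View pics/side8s.png

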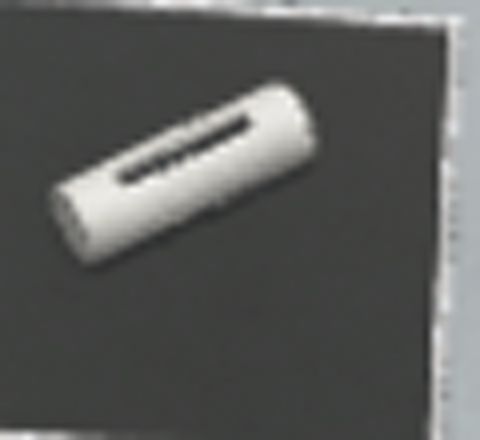

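```bash
python3 - <<'E'
from h import *
t=load('top'); s=load('side');c=np.array([.5725,.2015,0])
q=world(t,130+404/4.4-.4,105+231/4.4-.4,.117)-c;print(np.linalg.norm(q[:2]),np.degrees(np.arctan2(q[1],q[0])))
S=lambda x,y,z:world(s,210+x/6-.4,110+y/6-.4,z)
for n,(x,y,z) in {'sqpot':(254,222,.105),'post':(122,268,.055),'pegA':(405,330,.117),'pegB':(229,140,.117),'pegC':(423,108,.117)}.items():
  q=S(x,y,z)-c;print(n,np.linalg.norm(q[:2]),np.degrees(np.arctan2(q[1],q[0])))
P=lambda r,a,z:((proj(s,c+[r*np.cos(np.radians(a)),r*np.sin(np.radians(a)),z])+.4-[210,110])*6)[0].round()
print('front mark px',P(.077,168.3,.097),'post px',P(.172,168.3,.055))
st=manip.get_state();print(st['qd'].round(4),st['wrist_force'],st['opening'],st['time'])
E
```

```text
0.12742082982932812 -82.4788310394117
sqpot 0.0754124200836269 171.93986375905806
post 0.17279919730943705 169.87727030603992
pegA 0.12880443098042296 -84.75189084512044
pegB 0.12219598273220313 132.72860863357337
pegC 0.12464137217972844 59.03752245857099
front mark px [252. 226.] post px [124. 264.]
[-0.0025 -0.0013 -0.0018  0.0012  0.0011  0.0025] [-4.98406029 -0.13052868  7.20607425] 0.014349487379666508 14.4
```

Square pot at about 168–172°, pointer at 168–170°, peg held firmly, shaft slot up. I'll hand it in.

```bash
python3 -c "
from bench import manip
print(manip.job_done()); print(manip.get_state()['opening'])"
```

```text
the job is handed in; nothing more can be done
None
the job is handed in; nothing more can be done
```

The job is handed in after about 14.4 s of the 58 s, with both parts done as far as my last checks show. No verdict was reported.

- **Shaft:** I rolled it about 19 mm over the mat, towards +y, with the sides of the shut fingers, then backed off. A fit to the top and side views put the slot about 2° from straight up. A side view after the carousel turn showed it unchanged in the tray.
- **Carousel:** I gripped the peg opposite the square pot at 60 N and swung it about 176° counter-clockwise along the robot's side. The gripper still holds that peg, opening 14.4 mm, with the arm at rest.
- **Alignment:** The gripper pose and the peg visible from above put the square pot near 168–169°, and the initial top view put the pointer at 168.3°. In the final side view they read 171.9° and 169.9°. These readings disagree by a few degrees, but are within the 12° allowed.
- **Limits of the checks:** The arm covered the square pot and pointer in the final top view, so their last direct check is from the side only. In the views I took, nothing seemed to have moved that should not have. I did not measure each bystander afterwards, and the wrist force stayed below about 10 N in every reading I took.

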